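# Clamp an injector with a quick-thread wing nut

### The job

An injector lies in the bench clamp with the clamp's hinged strap still standing open. Swing the strap down over it, turn the captive wing nut backward (anticlockwise from above) until you feel its thread start drop, then run it forward (clockwise) until the strap grips the injector firmly, about an eighth to a quarter of a turn past the point where it first bites, without crushing the injector.

Things in the scene. Friction and masses are not known exactly. Their poses are not given: they have to be found in the camera images.
- holding_clamp: Bench clamp, bolted down: grey base 200 x 100 x 14 mm. Origin at bench level under the injector's middle; x from the stud end (-x, robot side) to the hinge end, y along the injector, z up. The strap's hinge axis runs along y at x=+85, z=62 mm; the upright stud's axis is at x=-55, y=0. Base and saddles stay below z=50 mm.
- injector: Steel injector, 172 mm long, 27 mm thick, lying along the clamp's y in two saddles, underside 29 mm above the bench; origin under its middle, y along it. It stays there.
- strap (a joint): Angle of the strap about its hinge, rad: 0 = level, pad just touching the injector; grows as it opens (0.35 to 0.65 at the start). A stiff hinge (about 0.3 Nm) holds it where it is left; 3 to 6 N on the tab swing it shut.
- tab_top (a point): Top face of the finger tab (32 x 26 mm) at the strap's free end, 180 mm from the hinge axis along the strap and 14 mm above the hinge line; 76 mm above the bench when shut. Axes as the clamp's, tilted with the strap (z = outward normal). The nut's axis is 40 mm nearer the hinge.
- nut_grip (a point): Middle of the nut's wing, on its axis. The wing is an upright blade 10 mm thick (this point's x), 60 mm long (its y), from 9 mm below this point to 10 mm above. Under it the round hub, 43 mm across; its flat top is 9 mm below this point. Strap shut: 107 mm above the bench with the nut home, 113 to 116 mm riding on the thread.
- wing_nut (a joint): Angle of the wing nut on the strap, rad, grows forward (clockwise from above, tightening). 0 = blade along the clamp's y; -0.3 to 0.3 at the start. Turns freely (0.02 Nm) while loose; captive in the strap's eye.
- nut_lift (a joint): How far the captive nut (110 g, lifts up to 13 mm) stands off its seat on the strap, m. Strap shut, it rides on top of the thread at 5.5 to 9 mm; after the drop it stands at about 2 mm. It drops by its weight or a push of 2 to 5 N, unless the gripper holds it up.
- stud_axis (a point): Top of the stud's thread, on the stud's axis. Two-start quick thread, right-hand, 14 mm a turn (2.2 mm a rad). Where the starts lie is not told: the nut must be turned back 0.25 to 1.6 rad, climbing, before its two lugs drop about 7 mm; within 0.4 rad more stop dogs end the backward turning. Forward without the drop only runs against the dogs.
- pad: Rubber pad, 24 x 30 mm, under the strap above the injector. After the drop, forward: about 1.1 rad to the nut's seat, 0.6 to 0.9 more (nut standing still) to the bite; from there the nut sinks again, drawing the strap down 2.2 mm a rad, the pad's grip grows by about 50 N and the turning torque by about 0.25 Nm a rad. 18 to 120 N is firm, over 140 N crushes. It holds when let go.
Things that resemble listed ones, but are neither listed nor needed, are in the scene too. What is shaped like the injector but orange is not meant.

How it is judged:
By the outcome, as a careful person would: the job done as asked, in the order asked, and still so for the second after the job is handed in, with the robot touching nothing.
It also fails if it takes over 72 s, if anything falls off the work surface, if the arm or the gripper's body presses on something with over 40 N, if the wrist force passes 120 N, or if a joint passes its speed limit or range.

### The arm

A 6-joint arm with a two-finger parallel gripper is mounted at the origin on a cart in front of the work surface, level with it; the furniture and walls round the work are solid. World frame = base frame: x ahead of the robot, y to its left, z up, the work surface at z = 0. Lengths are in m, angles in rad, forces in N, time in s.
With the tool pointing down it reaches from about 0.35 to 0.95 m from the base axis. Payload 17.4 kg.
Tool frame: the origin (TCP) lies at the very end of the fingers, on their centre line; the grasp point (between the pads) lies 19 mm behind it; z points along the fingers, y is the line along which they close (so a half turn about z gives the same grasp; the last joint's range is limited). The gripper opens to 93 mm and grips with 3 to 60 N. Pads are 15 mm wide; open, the fingers measure 128 mm over their backs; the gripper's body (75 mm by 188 mm) begins 65 mm behind the grasp point.
Start: joints at [0.707, 0.116, 1.442, -0, 1.584, -0.038], TCP at [0.496, 0.458, 0.219] pointing down, gripper open.
Joint ranges: [-2.83, 2.83], [-0.83, 2.19], [0.07, 2.5], [-1.14, 4.28], [0.01, 3], [-2.97, 2.97]. Speed limits (rad/s): [1.89, 1.89, 2.22, 3.14, 3.14, 3.14].

### API

Orientations are given as a unit quaternion [w, x, y, z].
In Python, from workcell import r, cams gives the robot as it stands.
- The arm moves only by the tool carry_out, never from a script. Its argument "deltas" is one flat list of numbers, 5 for each row, row after row: the gripper's target within -1 to 1 (fully open at 1, half-way at 0, shut at -1), then the shift along the tool's x, y, z in mm, then the turn about the tool's z in degrees. In form: [fingers, x, y, z, yaw, fingers, x, y, z, yaw, ...]. A call has 1 to 20 rows; each row is the pose to reach, as a shift and turn from the pose commanded when the call began, along the tool's axes at that moment; what a row does not reach only later rows make up. A row lasts 1/8 s, in which the tool goes at most 62.5 mm and 10.7 degrees, less where a joint would pass 70% of its speed; a pose out of reach is approached as far as the arm can. A call with a gripper value outside its range is refused whole. The fingers move at their own pace and stop on an object; "force" is the grip in N (left out, the last holds). Time passes only in rows, so rows that repeat a pose let the fingers close. It gives the time, the measured TCP pose, the force, the opening and the grip force at its end, in the units of the state.
- r.get_obs(): the state, without advancing time (a new reading comes with each control period).
- cams.read_camera(name): name is "scene" or "top" or "wrist"; returns a dict with "img" (384x512x3 uint8, red, green, blue), "depth" (384x512 float32, m along the optical axis (not along the pixel's ray), 0 where there is no reading), "vfov" (degrees; the focal length in pixels is half the picture's height over the tangent of half this angle, whatever the lens; pixels are square), "cx", "cy" (the principal point, pixels), "rvec" (rotation vector, rad) and "tvec" (3), from world to camera coordinates, as OpenCV has them; the wrist camera has in their place "T_tool_cam" (4x4, takes a point from camera to tool coordinates, whose origin is the TCP and whose axes are the flange's). Camera axes: x right, y down, z forward; pixel columns grow to the right and rows downward; lengths in m; the calibration is good to about 2 mm. A picture is of the moment at which its call begins: read the wrist's pose just before it.
- r.sign_off(): hands the job in; it is judged then, once.
The state is a dict: "t": time; "joints": joint angles; "qd": joint speeds; "tau": joint torques, N m; "tool_pos": TCP position; "tcp_rot": TCP orientation; "force": force on the tool from outside, world axes, zero at the start; "ft_torque": the same for the moment, N m; "gripper_width": finger opening in m; "gripper_force": force on a finger pad.
Only numpy, scipy, OpenCV 4.12 (cv2) and the standard library are available. Lean on these libraries where they do the work, as an engineer would, in place of code of your own. Each camera call takes 0.05 s, during which the arm holds its last target. There are 200 camera calls.

## Working session

There is one attempt and no reset: what is moved stays moved. The work goes in short steps, Python scripts to look and compute and a tool call to move; the robot and the scene stay as the last step left them, time stands still between calls to the robot, and variables do not carry over. Pictures are saved under pics/ and viewed, at most 10 in all, crops included, and the job is handed in when it is done.

Besides the shell and the picture viewer there is one more tool, called as name(argument=value, ...) on one line, values as JSON. carry_out: Moves the arm, as the interface text tells. Its arguments: {"type":"object","properties":{"deltas":{"type":"array","items":{"type":"number"}},"force":{"type":"number"}},"required":["deltas"]}

```bash
mkdir -p pics; ls; cat > h.py <<'E'
import numpy as np,cv2
from scipy.spatial.transform import Rotation as R
from workcell import r,cams
def cam(name):
    o=r.get_obs(); d=cams.read_camera(name)
    f=192/np.tan(np.radians(d['vfov'])/2)
    if 'rvec' in d:
        Rw=cv2.Rodrigues(np.array(d['rvec'],float))[0].T; t=-Rw@np.array(d['tvec'],float).ravel()
    else:
        q=o['tcp_rot']; Rt=R.from_quat([q[1],q[2],q[3],q[0]]).as_matrix(); T=np.array(d['T_tool_cam'])
        Rw=Rt@T[:3,:3]; t=Rt@T[:3,3]+np.array(o['tool_pos'])
    v,u=np.mgrid[0:384,0:512]; z=d['depth']
    pc=np.stack([(u-d['cx'])/f*z,(v-d['cy'])/f*z,z],-1)
    return d['img'],z,pc@Rw.T+t,o
def save(n,img): cv2.imwrite('pics/'+n,img[...,::-1])
E
python3 - <<'E'
from h import *
ims=[]
for n in ['scene','top']:
    i,z,P,o=cam(n); ims.append(i); np.savez(n+'.npz',i=i,z=z,P=P)
save('a.png',cv2.resize(np.vstack(ims),(450,600)) if 0 else ims[0]); save('b.png',ims[1]); print(o)
E
```

```text
pics
{'t': 0.05, 'joints': array([ 7.07223555e-01,  1.16486279e-01,  1.44224547e+00, -2.35780103e-05,
        1.58399086e+00, -3.78106001e-02]), 'qd': array([-0.00061646, -0.00419745, -0.00119149, -0.00066756,  0.00010577,
        0.00070496]), 'tau': array([ 3.95692623e-03, -7.23589540e+01, -6.24511886e+01,  7.83637050e-02,
        2.30285770e-02, -7.12474184e-05]), 'tool_pos': array([0.49603586, 0.45750385, 0.21791727]), 'tcp_rot': array([-2.35485532e-04,  4.01250046e-01,  9.15968384e-01, -5.13694819e-04]), 'force': array([ 0.36923421, -0.20774057, -0.63396731]), 'ft_torque': array([ 0.03926121, -0.03760668, -0.00041373]), 'gripper_force': 0.0, 'gripper_width': 0.09294820882296796}
```

View pics/a.png

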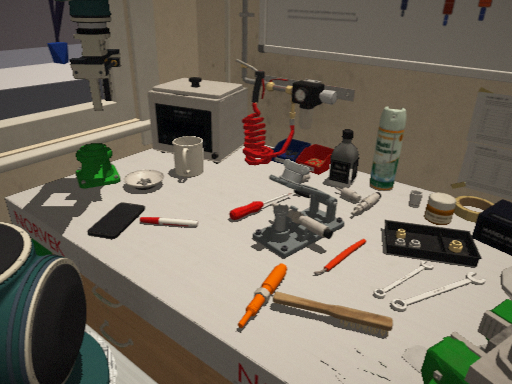

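View pics/b.png

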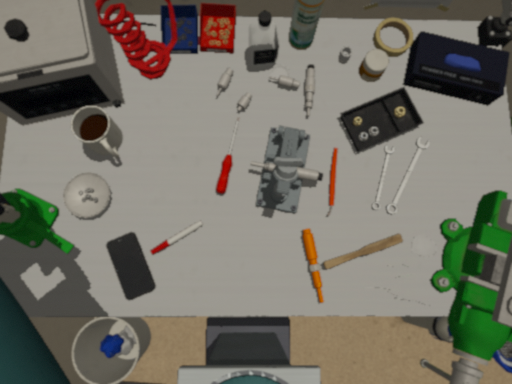

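The clamp is at top (285,170) and scene (300,220), with the strap rising toward the robot side. Things it could be confused with: the orange injector (313,265), loose grey injectors (310,88) and (285,82), and the second grey saddle-like fixture at scene (290,172). I choose the clamp holding the steel injector.

```bash
python3 - <<'E'
from h import *
a=np.load('top.npz'); s=np.load('scene.npz')
c=cv2.resize(a['i'][115:220,240:335],None,fx=5.5,fy=5.5,interpolation=cv2.INTER_CUBIC)
d=cv2.resize(s['i'][175:260,245:350],None,fx=5,fy=5,interpolation=cv2.INTER_CUBIC)
h=max(len(c),len(d)); pad=lambda m:np.vstack([m,np.zeros((h-len(m),m.shape[1],3),np.uint8)])
m=np.hstack([pad(c),pad(d)]); k=790/m.shape[1]; save('c.png',cv2.resize(m,None,fx=k,fy=k,interpolation=cv2.INTER_AREA)); print(k)
P=a['P']
for v in range(118,220,6): print(v,[tuple((P[v,u]*1000).round().astype(int)) for u in range(262,318,7)])
E
```

```text
0.7545367717287488
118 [(np.int64(741), np.int64(-30), np.int64(-1)), (np.int64(742), np.int64(-48), np.int64(-1)), (np.int64(741), np.int64(-65), np.int64(0)), (np.int64(742), np.int64(-83), np.int64(-1)), (np.int64(742), np.int64(-101), np.int64(-1)), (np.int64(741), np.int64(-118), np.int64(2)), (np.int64(743), np.int64(-136), np.int64(-2)), (np.int64(743), np.int64(-154), np.int64(0))]
124 [(np.int64(725), np.int64(-30), np.int64(0)), (np.int64(726), np.int64(-48), np.int64(-1)), (np.int64(725), np.int64(-65), np.int64(2)), (np.int64(726), np.int64(-83), np.int64(0)), (np.int64(725), np.int64(-100), np.int64(2)), (np.int64(725), np.int64(-117), np.int64(4)), (np.int64(725), np.int64(-135), np.int64(2)), (np.int64(727), np.int64(-153), np.int64(0))]
130 [(np.int64(710), np.int64(-30), np.int64(-1)), (np.int64(709), np.int64(-47), np.int64(1)), (np.int64(684), np.int64(-60), np.int64(67)), (np.int64(685), np.int64(-76), np.int64(66)), (np.int64(680), np.int64(-91), np.int64(79)), (np.int64(682), np.int64(-107), np.int64(74)), (np.int64(683), np.int64(-124), np.int64(73)), (np.int64
[... 4601 characters left out ...]
(-2)), (np.int64(511), np.int64(-46), np.int64(3)), (np.int64(509), np.int64(-62), np.int64(16)), (np.int64(510), np.int64(-79), np.int64(16)), (np.int64(510), np.int64(-96), np.int64(12)), (np.int64(513), np.int64(-114), np.int64(-1)), (np.int64(512), np.int64(-131), np.int64(3)), (np.int64(512), np.int64(-148), np.int64(1))]
214 [(np.int64(497), np.int64(-29), np.int64(0)), (np.int64(498), np.int64(-46), np.int64(-1)), (np.int64(498), np.int64(-63), np.int64(-1)), (np.int64(498), np.int64(-80), np.int64(0)), (np.int64(498), np.int64(-97), np.int64(-4)), (np.int64(498), np.int64(-114), np.int64(0)), (np.int64(498), np.int64(-130), np.int64(1)), (np.int64(498), np.int64(-148), np.int64(-1))]
```

View pics/c.png

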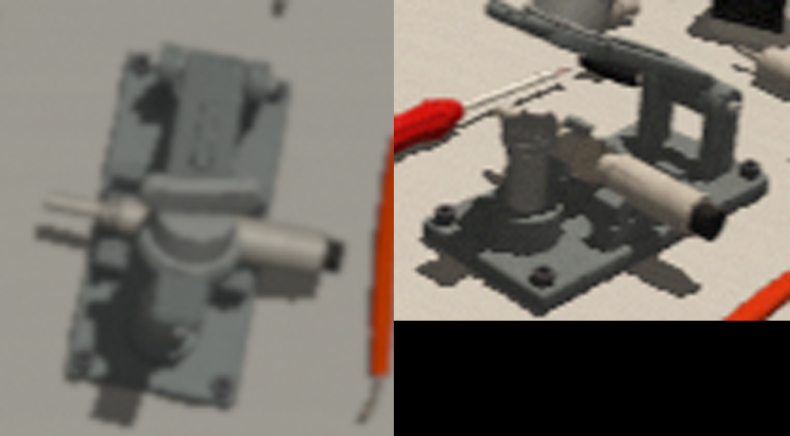

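The crop shows the clamp: hinge at crop (215,65), wing blade at (200,193), tab at (175,290), stud below it at (165,345), steel injector in the saddles. The choice is confirmed. Next: the base's rectangle.

```bash
python3 - <<'E'
from h import *
P=np.load('top.npz')['P']
roi=(abs(P[...,0]-.6)<.13)&(abs(P[...,1]+.08)<.11)
m=(roi&(P[...,2]>.009)&(P[...,2]<.02)).astype(np.uint8)
n,l,st,_=cv2.connectedComponentsWithStats(m); 
Q=np.concatenate([P[l==k][:,:2] for k in range(1,n) if st[k,4]>25])
(c,s,a)=cv2.minAreaRect(Q.astype(np.float32)); print(c,s,a)
c=np.array(c); a=np.radians(a if s[0]>s[1] else a-90)
ex=np.array([np.cos(a),np.sin(a)]); ex*=np.sign(ex[0]); ey=np.array([-ex[1],ex[0]])
print('center',c,'yaw',np.degrees(np.arctan2(ex[1],ex[0])))
L=np.stack([(P[...,:2]-c)@ex,(P[...,:2]-c)@ey,P[...,2]],-1)*1000
# strap plane profile
for x in range(-110,100,8):
    q=L[roi&(abs(L[...,0]-x)<4)&(L[...,2]>65)&(abs(L[...,1])<60)]
    if len(q): print(x,len(q),'ymean',q[:,1].mean().round(),'yr',np.ptp(q[:,1]).round(),'z',np.percentile(q[:,2],[10,50,90]).round())
w=L[roi&(L[...,2]>172)]; 
rc=cv2.minAreaRect(w[:,:2].astype(np.float32)); print('wing',len(w),w.mean(0),rc)
E
```

```text
(0.6068096160888672, -0.07944698631763458) (0.10012802481651306, 0.20015288889408112) 78.96210479736328
center [ 0.60680962 -0.07944699] yaw -11.03789520263672
-94 23 ymean -0.0 yr 23.0 z [159. 162. 164.]
-86 46 ymean -0.0 yr 25.0 z [161. 164. 166.]
-78 68 ymean 1.0 yr 25.0 z [ 81. 158. 160.]
-70 53 ymean 2.0 yr 29.0 z [ 87. 154. 156.]
-62 94 ymean 1.0 yr 42.0 z [140. 151. 154.]
-54 115 ymean 1.0 yr 51.0 z [144. 154. 164.]
-46 107 ymean 1.0 yr 53.0 z [145. 163. 168.]
-38 112 ymean 6.0 yr 55.0 z [144. 163. 174.]
-30 137 ymean -1.0 yr 57.0 z [164. 173. 179.]
-22 67 ymean -9.0 yr 54.0 z [173. 175. 178.]
-14 4 ymean -24.0 yr 7.0 z [169. 172. 173.]
-6 11 ymean 6.0 yr 19.0 z [119. 120. 122.]
2 47 ymean 0.0 yr 33.0 z [115. 117. 120.]
10 45 ymean 0.0 yr 33.0 z [111. 113. 116.]
18 47 ymean 1.0 yr 32.0 z [107. 110. 113.]
26 45 ymean -0.0 yr 34.0 z [102. 105. 109.]
34 43 ymean 1.0 yr 32.0 z [ 98. 101. 104.]
42 40 ymean 1.0 yr 34.0 z [93. 96. 99.]
50 42 ymean -0.0 yr 33.0 z [90. 92. 93.]
58 40 ymean 1.0 yr 33.0 z [85. 87. 90.]
66 79 ymean 0.0 yr 61.0 z [68. 75. 85.]
74 84 ymean 1.0 yr 69.0 z [66. 75. 80.]
82 57 ymean 1.0 yr 61.0 z [69. 72. 74.]
90 1 ymean 16.0 yr 0.0 z [67. 67. 67.]
wing 160 [-27.45197251   2.86949215 175.8383237 ] ((-26.370742797851562, 0.6715469360351562), (12.359992980957031, 58.570533752441406), 12.079625129699707)
```

```bash
python3 - <<'E'
from h import *
c=np.array([.6068,-.0794]); a=np.radians(-11.04); ex=np.array([np.cos(a),np.sin(a)]); ey=np.array([-ex[1],ex[0]])
for n in ['top','scene']:
    P=np.load(n+'.npz')['P']
    L=np.stack([(P[...,:2]-c)@ex,(P[...,:2]-c)@ey,P[...,2]],-1)*1000
    L=L[(abs(L[...,0])<115)&(abs(L[...,1])<100)]
    x,y,z=L.T
    q=L[(y<-52)&(y>-85)&(z>25)&(z<65)&(abs(x)<60)]; print(n,'inj',np.percentile(q[:,0],[3,50,97]),np.median(q[:,0][q[:,2]>50]),q[:,2].max())
    q=L[(abs(y)<25)&(x<-45)&(x>-100)&(z>40)&(z<100)]; print('stud',len(q),np.percentile(q,[3,50,97],axis=0) if len(q) else 0)
    q=L[(x>60)&(z>55)&(z<78)]; print('hinge',len(q),np.percentile(q,[2,50,98],axis=0).round())
    q=L[(z>135)&(x<-30)];print('tab', np.percentile(q,[1,50,99],axis=0).round())
    for s in range(-90,95,15):
        q=L[(abs(x-s)<3)&(abs(y)<15)]; print(s,np.percentile(q[:,2],[0,50,100]).round(),end=' ') if len(q) else 0
    print()
E
```

```text
top inj [-22.266361   -12.98760558   0.10401634] -10.588225438251714 58.33592025494083
stud 54 [[-80.17883787 -10.56716964  41.42709847]
 [-74.84063641   7.36897107  84.44501025]
 [-57.81426124  15.72122743  88.35220387]]
hinge 181 [[ 63. -34.  57.]
 [ 74.   4.  72.]
 [ 85.  33.  78.]]
tab [[-92. -25. 139.]
 [-52.   2. 160.]
 [-30.  27. 179.]]
-90 [ 12. 160. 167.] -75 [ 35.  84. 160.] -60 [ 35. 152. 160.] -45 [ 18. 166. 169.] -30 [162. 173. 180.] 0 [115. 118. 121.] 15 [107. 111. 114.] 30 [ 14. 103. 109.] 45 [91. 94. 99.] 60 [83. 86. 89.] 75 [74. 79. 81.] 
scene inj [-24.50964388 -20.23467968  -7.14590195] -15.717070646313315 56.48920393843498
stud 288 [[-81.4390604  -17.038771    41.81235602]
 [-72.84434512  -8.353165    75.89358328]
 [-55.91933807   7.33883153  88.40264256]]
hinge 184 [[ 61. -38.  56.]
 [ 64. -19.  65.]
 [ 82.  26.  77.]]
tab [[-94. -28. 137.]
 [-51. -12. 159.]
 [-30.  23. 178.]]
-90 [ 13. 156. 165.] -75 [ 35.  61. 156.] -60 [ 35. 151. 161.] -45 [ 14. 164. 165.] -30 [ 12. 172. 177.] -15 [ 12.  53. 125.] 0 [ 13. 101. 118.] 15 [108. 110. 113.] 30 [101. 104. 104.] 45 [93. 93. 93.] 60 [13. 61. 86.] 75 [13. 14. 78.] 90 [12. 14. 15.]
```

Found: clamp origin ≈ (0.5955, -0.077), yaw -11°, strap open about 0.5 rad (injector axis 11 mm off the base's middle, hinge and stud agree). Now moving over the tab with the fingers shut and tool y along the clamp's y.

carry_out(deltas=[-1,-50,-40,0,-9,-1,-100,-80,0,-18,-1,-150,-120,0,-27,-1,-200,-160,0,-36,-1,-250,-200,0,-36,-1,-300,-240,0,-36,-1,-350,-285,0,-36,-1,-407,-328,0,-36,-1,-407,-328,18,-36,-1,-407,-328,18,-36,-1,-407,-328,18,-36], force=20)

```text
t: 1.48
tool_pos: [0.5311, -0.0632, 0.201]
tcp_rot: [-0.0, 0.098, 0.995, 0.0]
force: [-0.4, -0.4, 0.3]
gripper_width: 0.0006
gripper_force: 0.0
```

```bash
python3 - <<'E'
from h import *
i,z,P,o=cam('wrist'); save('d.png',i); print(o)
c=np.array([.5955,-.0772]); a=np.radians(-11.04); ex=np.array([np.cos(a),np.sin(a)]); ey=np.array([-ex[1],ex[0]])
L=np.stack([(P[...,:2]-c)@ex,(P[...,:2]-c)@ey,P[...,2]],-1)*1000; np.save('L.npy',L)
q=(np.array(o['tool_pos'])[:2]-c)*1000; print('tcp clamp',q@ex,q@ey)
for v in range(20,384,28): print(v,[tuple(L[v,u].round().astype(int).tolist()) for u in range(150,400,40)])
E
```

```text
{'t': 1.475, 'joints': array([-1.66374427e-01, -1.87045731e-01,  1.76516998e+00,  2.41565257e-04,
        1.56350095e+00, -1.53996531e+00]), 'qd': array([ 1.49990540e-02, -7.86083102e-03, -5.29499257e-03,  2.18936299e-04,
       -2.31818032e-05, -1.01755522e-03]), 'tau': array([-1.73034802e+00, -4.50783992e+01, -6.10377073e+01, -7.29693146e-02,
        4.73359216e-02, -3.69830662e-02]), 'tool_pos': array([ 0.53105139, -0.06324662,  0.20098159]), 'tcp_rot': array([-8.05552460e-06,  9.84439008e-02,  9.95142595e-01,  1.21604076e-04]), 'force': array([-0.39914317, -0.43065245,  0.30427946]), 'ft_torque': array([ 0.0481065 , -0.00088124,  0.01113201]), 'gripper_force': 0.0, 'gripper_width': 0.0006131266965592169}
tcp clamp -65.9278996691241 1.3536190816874512
20 [(-226, -107, 1), (-226, -65, -1), (-226, -23, -1), (-226, 20, -1), (-225, 62, 1), (-226, 104, 0), (-225, 146, 0)]
48 [(-197, -104, 21), (-199, -67, -1), (-199, -23, 0), (-199, 20, -1), (-199, 63, 0), (-198, 106, 2), (-198, 151, -2)]
76 [(-170, -105, 24), (-171, -69, -1), (-171, -24, 0), (-170, 20, 0), (-170, 64, 1), (-170, 109, 0
[... 468 characters left out ...]
(-40, 170, 0)]
216 [(-9, -126, 12), (-5, -79, 2), (-9, -28, 14), (-9, 21, 14), (-3, 73, -1), (-3, 124, 0), (-3, 174, 1)]
244 [(35, -134, 0), (9, -70, 53), (-150, 1, 367), (-76, 10, 220), (36, 75, 0), (36, 127, 0), (36, 179, 0)]
272 [(77, -139, -1), (77, -85, 0), (-76, -9, 247), (-75, 9, 246), (78, 77, -1), (79, 131, -1), (79, 185, -1)]
300 [(-102, -24, 302), (-102, -14, 302), (-103, -4, 303), (-103, 5, 303), (-102, 15, 303), (-102, 25, 303), (122, 190, 1)]
328 [(-100, -22, 309), (-99, -13, 308), (-100, -4, 309), (-100, 5, 310), (-100, 14, 310), (-99, 23, 308), (-94, 36, 303)]
356 [(-91, -23, 308), (-91, -14, 309), (-92, -4, 309), (-92, 5, 309), (-92, 14, 309), (-92, 24, 309), (194, 189, 26)]
```

View pics/d.png

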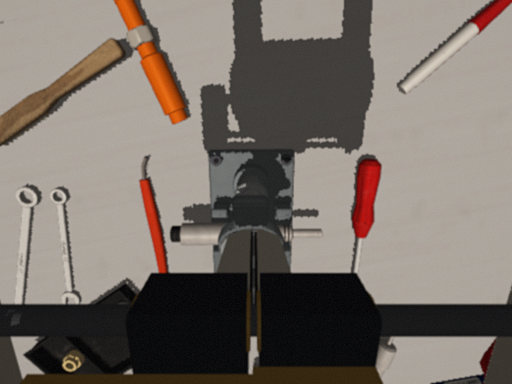

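The wrist view shows the tool centred on the strap: stud at (255,180), injector at y≈232, tab between them under the fingers. Now sweeping the strap down along its arc.

carry_out(deltas=[-1,0,-1,34,0,-1,0,-1,40,0,-1,4,-1,48,0,-1,9,-1,56,0,-1,13,-1,64,0,-1,17,-1,72,0,-1,20,-1,81,0,-1,22,-1,89,0,-1,25,-1,98,0,-1,27,-1,107,0,-1,28,-1,114,0,-1,29,-1,119,0,-1,29,-1,122,0,-1,29,-1,122,0])

```text
t: 3.28
tool_pos: [0.5024, -0.0592, 0.0786]
tcp_rot: [-0.0, 0.099, 0.995, 0.0]
force: [-0.1, -0.1, 0.8]
gripper_width: 0.0002
gripper_force: 0.0
```

```bash
python3 - <<'E'
from h import *
o=r.get_obs(); print(o['force'],o['ft_torque'],o['tool_pos'],o['tau'][5])
E
```

```text
[-0.10703317 -0.12471884  0.77124054] [ 0.10344693 -0.01862165 -0.00734682] [ 0.50238424 -0.05920981  0.07855199] 0.00010497434004719253
```

carry_out(deltas=[-1,0,0,1.5,0,-1,0,0,2.5,0,-1,0,0,3,0,-1,0,0,3,0])

```text
t: 3.78
tool_pos: [0.5024, -0.0592, 0.0758]
tcp_rot: [0.0, 0.099, 0.995, 0.0]
force: [-2.6, 0.8, 4.3]
gripper_width: 0.0002
gripper_force: 2.1
```

carry_out(deltas=[-1,0,0,1,0,-1,0,0,1,0])

```text
t: 4.03
tool_pos: [0.5024, -0.0592, 0.0751]
tcp_rot: [0.0, 0.099, 0.995, 0.0]
force: [-4.5, 1.2, 7.7]
gripper_width: 0.0006
gripper_force: 4.1
```

carry_out(deltas=[-1,0,0,-40,0,-1,20,0,-90,0,-1,60,0,-120,0,-1,100,0,-120,0,-1,100,0,-120,0,-1,100,0,-120,0])

```text
t: 4.78
tool_pos: [0.4046, -0.0397, 0.1946]
tcp_rot: [0.0, 0.099, 0.995, -0.0]
force: [-0.1, -0.7, 0.1]
gripper_width: 0.0006
gripper_force: 0.0
```

```bash
cat >> h.py <<'E'
C=np.array([.5955,-.0772]); A=np.radians(-11.04); EX=np.array([np.cos(A),np.sin(A)]); EY=np.array([-EX[1],EX[0]])
def loc(P): return np.stack([(P[...,:2]-C)@EX,(P[...,:2]-C)@EY,P[...,2]],-1)*1000
E
python3 - <<'E'
from h import *
print(r.get_obs()['tool_pos'])
ims=[]
for n in ['top','scene']:
    i,z,P,o=cam(n); L=loc(P); np.savez(n+'2.npz',i=i,P=P)
    m=(abs(L[...,0]+55)<40)&(abs(L[...,1])<45)
    w=L[m&(L[...,2]>114)&(L[...,2]<135)]
    print(n,len(w),w.mean(0),np.percentile(w[:,2],[5,50,95]))
    rc=cv2.minAreaRect(w[:,:2].astype(np.float32)); print(rc)
    h=L[m&(L[...,2]>95)&(L[...,2]<110)]; print('hub',len(h),np.median(h,0),np.percentile(h,[2,98],axis=0))
    t=L[(abs(L[...,0]+95)<14)&(abs(L[...,1])<12)]; print('tab',np.median(t,0))
    vs,us=np.where(m&(L[...,2]>60)); v0,u0=int(vs.mean()),int(us.mean()); print(v0,u0)
    ims.append(cv2.resize(i[v0-40:v0+40,u0-40:u0+40],(400,400),interpolation=cv2.INTER_CUBIC))
save('e.png',np.hstack(ims))
E
```

```text
[ 0.40464276 -0.03966302  0.19460587]
top 82 [-50.25616985  -8.25217235 123.84653377] [120.27419943 123.96982672 126.61971622]
((-52.51719665527344, -2.221311569213867), (9.202187538146973, 55.77463150024414), 10.275670051574707)
hub 55 [-39.80183417   2.62516792 106.3939178 ] [[-45.44986244 -12.18745408 103.9620526 ]
 [-34.32238354  15.71278785 108.35461256]]
tab [nan nan nan]
179 283
scene 157 [-57.75246605  -5.8271708  120.32448321] [114.64777189 120.86455152 124.80172624]
((-57.184303283691406, -2.7052230834960938), (11.552168846130371, 60.6163444519043), 12.974871635437012)
hub 181 [-64.97953521 -10.13647682 104.43681087] [[-76.76882873 -23.17151661  95.35900523]
 [-47.81121457  13.68981183 109.49192107]]
tab [-92.57435687  -0.39388104  13.31308663]
206 281
  return _methods._mean(a, axis=axis, dtype=dtype,
  ret = um.true_divide(
```

View pics/e.png

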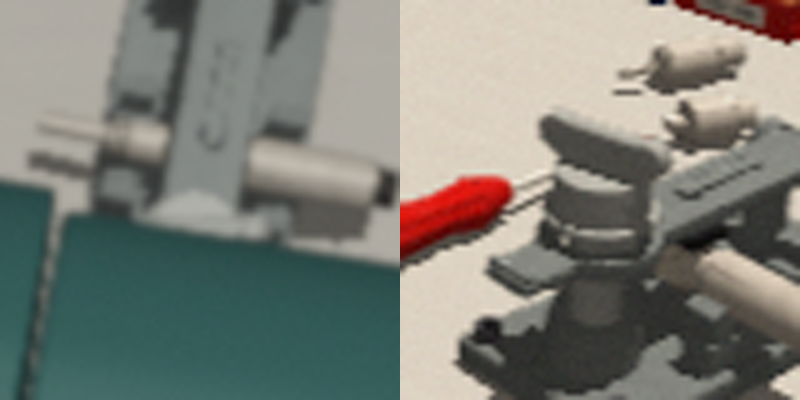

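The top view is half hidden by the arm. The scene view shows the strap shut and the nut standing on its thread, blade top about 125 mm, axis ≈ (-56,-2), blade turned about 12° anticlockwise. Now moving over the nut and lowering round the blade.

carry_out(deltas=[-0.2,-20,0,0,10,-0.2,-60,0,0,20,-0.2,-100,0,0,30,-0.2,-139,-1,0,40,-0.2,-139,-1,0,50,-0.2,-139,-1,0,60,-0.2,-139,-1,0,70,-0.2,-139,-1,0,78,-0.2,-139,-1,30,78,-0.2,-139,-1,60,78,-0.2,-139,-1,60,78])

```text
t: 6.25
tool_pos: [0.5398, -0.0678, 0.1319]
tcp_rot: [-0.002, 0.703, 0.711, -0.001]
force: [-0.4, 0.0, -0.6]
gripper_width: 0.037
gripper_force: 0.0
```

```bash
python3 - <<'E'
from h import *
i,z,P,o=cam('wrist'); L=loc(P); save('f.png',i); print(o['tool_pos'],o['tcp_rot'],o['joints'],o['force'],o['ft_torque'],loc(np.array(o['tool_pos'])))
m=(abs(L[...,0]+55)<40)&(abs(L[...,1])<45)&(L[...,2]>114)&(L[...,2]<132)
w=L[m]; print(len(w)); 
if len(w)>10: print(w.mean(0),cv2.minAreaRect(w[:,:2].astype(np.float32)),np.argwhere(m).mean(0))
E
```

```text
[ 0.53978085 -0.06777653  0.13194259] [-0.00197739  0.70287527  0.71130904 -0.00137704] [-1.71798084e-01 -1.31299593e-01  1.82865984e+00 -3.22632577e-06
  1.44905167e+00 -1.83724944e-01] [-0.37620624  0.02435927 -0.64563301] [ 0.00356707  0.05304292 -0.00940061] [-56.49253162  -1.42082306 131.94258656]
1452
[-55.52919275   2.25507718 123.48146487] ((-54.80884552001953, -0.9093894958496094), (37.65740966796875, 55.00151062011719), 42.49431228637695) [231.08539945 257.2630854 ]
```

View pics/f.png

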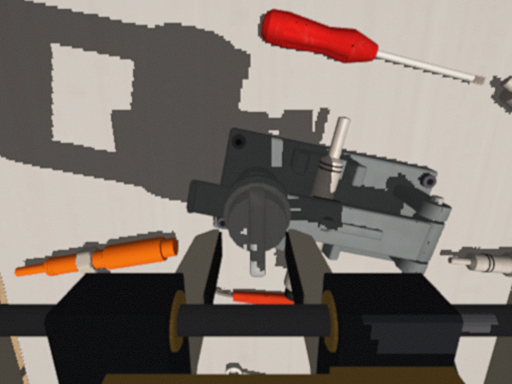

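The blade at (257,195–270) runs straight up the picture, midway between the fingers (about 205 and 305). Lowering and closing lightly.

carry_out(deltas=[-0.2,0,0,12,0,-0.2,0,0,22,0,-0.5,0,0,22,0,-0.7,0,0,22,0,-0.9,0,0,22,0,-0.9,0,0,22,0,-0.9,0,0,22,0], force=3)

```text
t: 7.18
tool_pos: [0.5412, -0.0679, 0.1132]
tcp_rot: [0.001, 0.703, 0.711, 0.001]
force: [5.8, -0.5, -0.3]
gripper_width: 0.0114
gripper_force: 3.0
```

```bash
cat > s.py <<'E'
from h import *
o=r.get_obs(); print('t',o['t'],'F',o['force'].round(2),'M',o['ft_torque'].round(3),'p',loc(o['tool_pos']).round(1),'j6',o['joints'][5].round(3),'w',round(o['gripper_width']*1e3,1),round(o['gripper_force'],1))
E
python3 s.py
```

```text
t 7.175 F [ 5.81 -0.52 -0.33] M [-0.083 -1.037  0.02 ] p [-55.1  -1.3 113.2] j6 -0.184 w 11.4 3.0
```

carry_out(deltas=[-0.73,0,1.5,2,0,-0.73,0,1.5,2,0,-0.73,0,1.5,2,-4,-0.73,0,1.5,2,-8,-0.73,0,1.5,2,-12,-0.73,0,1.5,2,-16,-0.73,0,1.5,2,-20,-0.73,0,1.5,2,-24,-0.73,0,1.5,2,-27,-0.73,0,1.5,2,-30,-0.73,0,1.5,2,-30])

```text
t: 8.55
tool_pos: [0.542, -0.0679, 0.111]
tcp_rot: [0.0, 0.495, 0.869, 0.0]
force: [1.1, -0.4, 4.2]
gripper_width: 0.0124
gripper_force: 2.0
```

```bash
cat > n.py <<'E'
import sys
exec(open('s.py').read())
i,z,P,_=cam('scene'); L=loc(P); a=np.load('scene2.npz'); L0=loc(a['P'])
# hub front-top edge: points on hub cylinder facing camera, highest height per column
def hub(L,off=0):
    m=(np.hypot(L[...,0]+55,L[...,1]+1)<26)&(np.hypot(L[...,0]+55,L[...,1]+1)>17)&(L[...,2]>78)&(L[...,2]<118)
    return m.sum(),np.percentile(L[m][:,2],[50,90,98]).round(1)
print('before',hub(L0),'now',hub(L))
v0,u0=206,281
save(sys.argv[1],cv2.resize(i[v0-45:v0+35,u0-40:u0+40],(400,400),interpolation=cv2.INTER_CUBIC))
E
python3 n.py g.png
```

```text
t 8.55 F [ 1.09 -0.38  4.22] M [-0.146 -0.012 -0.01 ] p [-54.2  -1.1 111. ] j6 -0.706 w 12.4 2.0
before (np.int64(280), array([ 95.5, 110.4, 116.9])) now (np.int64(295), array([ 97.6, 113.7, 117.1]))
```

View pics/g.png

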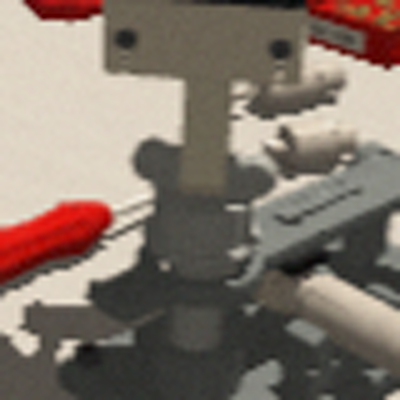

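The view shows the fingers straddling the blade, tips on the hub at about (205,190). The 4 N upward force agrees with that. I'll follow the climb at constant push and watch for the drop as a loss of force.

carry_out(deltas=[-0.73,0,0,-0.2,-4,-0.73,0,0,-0.3,-8,-0.73,0,0,-0.5,-12,-0.73,0,0,-0.6,-16,-0.73,0,0,-0.8,-20,-0.73,0,0,-0.8,-20])

```text
t: 9.35
tool_pos: [0.5418, -0.0678, 0.1112]
tcp_rot: [-0.0, 0.337, 0.941, -0.0]
force: [0.7, 0.7, -1.2]
gripper_width: 0.0128
gripper_force: 0.4
```

```bash
python3 s.py
```

```text
t 9.35 F [ 0.65  0.73 -1.24] M [ 0.095 -0.131  0.039] p [-54.5  -1.  111.2] j6 -1.055 w 12.8 0.4
```

carry_out(deltas=[-0.7,0,0,0,0,-0.7,0,0,1,0,-0.7,0,0,2,0,-0.7,0,0,2,0])

```text
t: 9.85
tool_pos: [0.5418, -0.0678, 0.1093]
tcp_rot: [-0.0, 0.337, 0.942, -0.0]
force: [0.4, 0.3, -0.2]
gripper_width: 0.0142
gripper_force: 0.0
```

```bash
python3 n.py x.png
```

```text
t 9.85 F [ 0.37  0.28 -0.19] M [-0.03   0.029  0.004] p [-54.5  -1.1 109.3] j6 -1.056 w 14.2 0.0
before (np.int64(280), array([ 95.5, 110.4, 116.9])) now (np.int64(305), array([ 97.7, 113.3, 117.4]))
```

carry_out(deltas=[-0.7,0,0,1,0,-0.7,0,0,2,0,-0.7,0,0,3,0,-0.7,0,0,3,0])

```text
t: 10.4
tool_pos: [0.5419, -0.0678, 0.1063]
tcp_rot: [-0.0, 0.336, 0.942, -0.0]
force: [0.0, 0.4, -0.7]
gripper_width: 0.0138
gripper_force: 0.0
```

```bash
python3 n.py h.png
```

```text
t 10.4 F [ 0.04  0.42 -0.67] M [ 0.015 -0.034  0.01 ] p [-54.4  -1.1 106.3] j6 -1.056 w 13.8 0.0
before (np.int64(280), array([ 95.5, 110.4, 116.9])) now (np.int64(312), array([ 97.8, 114.1, 117.3]))
```

View pics/h.png

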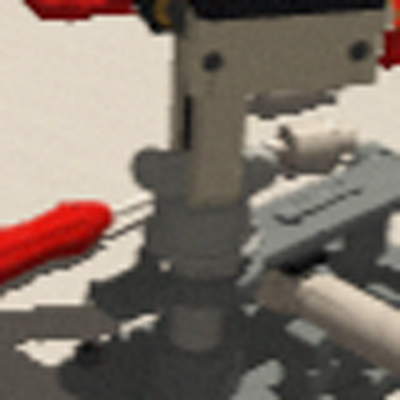

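The blade end went from (150,140) to (150,152), about 6 mm, and the gap under the hub has closed. There's no contact force at 106 mm, where the tips had pressed on the hub at 111 mm. So the nut has dropped. Gripping lightly and running it forward.

carry_out(deltas=[-1,0,0,0,0,-1,0,0,0,0,-1,0,0,0,0,-1,0,0,0.2,6,-1,0,0,0.5,12,-1,0,0,0.7,18,-1,0,0,0.9,24,-1,0,0,1.1,30,-1,0,0,1.4,36,-1,0,0,1.6,42,-1,0,0,1.8,48,-1,0,0,2.1,54,-1,0,0,2.3,60,-1,0,0,2.4,66,-1,0,0,2.4,70,-1,0,0,2.4,70], force=8)

```text
t: 12.45
tool_pos: [0.5422, -0.0679, 0.1048]
tcp_rot: [0.0, 0.816, 0.578, 0.0]
force: [-1.4, 0.4, 6.3]
gripper_width: 0.0099
gripper_force: 9.9
```

```bash
python3 s.py
```

```text
t 12.45 F [-1.36  0.44  6.25] M [-0.058  0.388 -0.093] p [-54.1  -1.1 104.8] j6 0.167 w 9.9 9.9
```

carry_out(deltas=[-1,0,0,-0.7,4,-1,0,0,-0.7,8,-1,0,0,-0.7,12,-1,0,0,-0.7,16,-1,0,0,-0.7,20,-1,0,0,-0.7,20], force=20)

```text
t: 13.2
tool_pos: [0.5421, -0.0679, 0.1048]
tcp_rot: [0.0, 0.904, 0.428, 0.0]
force: [1.9, -1.0, -0.7]
gripper_width: 0.0098
gripper_force: 20.6
```

```bash
sed -i "s/^o=.*; print(/&'tau6',o['tau'][5].round(3),/" s.py; python3 s.py
```

```text
tau6 1.016 t 13.2 F [ 1.9  -1.05 -0.72] M [-0.289 -0.298 -0.041] p [-54.2  -1.1 104.8] j6 0.515 w 9.8 20.6
```

carry_out(deltas=[-1,0,0,0,4,-1,0,0,0,8,-1,0,0,0,10,-1,0,0,0,10], force=40)

```text
t: 13.7
tool_pos: [0.5421, -0.0679, 0.1048]
tcp_rot: [0.0, 0.937, 0.348, 0.0]
force: [4.4, -2.0, -1.0]
gripper_width: 0.0096
gripper_force: 40.6
```

```bash
python3 s.py
```

```text
tau6 0.485 t 13.7 F [ 4.35 -1.98 -0.97] M [-0.408 -0.492  0.004] p [-54.2  -1.1 104.8] j6 0.688 w 9.6 40.6
```

carry_out(deltas=[-1,0,0,0,4,-1,0,0,0,8,-1,0,0,0,10,-1,0,0,0,10])

```text
t: 14.2
tool_pos: [0.5421, -0.0679, 0.1048]
tcp_rot: [0.0, 0.964, 0.265, 0.0]
force: [3.7, -2.8, -0.6]
gripper_width: 0.0095
gripper_force: 40.7
```

```bash
python3 s.py
```

```text
tau6 0.487 t 14.2 F [ 3.73 -2.84 -0.56] M [-0.526 -0.613 -0.053] p [-54.2  -1.1 104.8] j6 0.863 w 9.5 40.7
```

carry_out(deltas=[-1,0,0,0,4,-1,0,0,0,8,-1,0,0,0,10,-1,0,0,0,10])

```text
t: 14.7
tool_pos: [0.542, -0.0679, 0.1048]
tcp_rot: [0.0, 0.984, 0.18, 0.0]
force: [3.6, -2.7, -1.1]
gripper_width: 0.0097
gripper_force: 40.8
```

```bash
python3 s.py
```

```text
tau6 0.39 t 14.7 F [ 3.62 -2.66 -1.06] M [-0.566 -0.711  0.024] p [-54.2  -1.1 104.8] j6 1.038 w 9.7 40.8
```

carry_out(deltas=[-1,0,0,0,4,-1,0,0,0,8,-1,0,0,0,10,-1,0,0,0,10])

```text
t: 15.2
tool_pos: [0.542, -0.0679, 0.1048]
tcp_rot: [0.0, 0.996, 0.094, 0.0]
force: [3.5, -2.6, -1.0]
gripper_width: 0.0099
gripper_force: 40.9
```

```bash
python3 s.py
```

```text
tau6 0.4 t 15.2 F [ 3.48 -2.64 -0.96] M [-0.519 -0.641  0.041] p [-54.2  -1.1 104.8] j6 1.212 w 9.9 40.9
```

carry_out(deltas=[-1,0,0,0,4,-1,0,0,0,8,-1,0,0,0,10,-1,0,0,0,10])

```text
t: 15.7
tool_pos: [0.5421, -0.0679, 0.1056]
tcp_rot: [0.0, 1.0, 0.006, 0.0]
force: [0.3, -2.0, 7.0]
gripper_width: 0.0097
gripper_force: 42.2
```

```bash
python3 s.py
```

```text
tau6 0.333 t 15.7 F [ 0.28 -2.04  6.97] M [-0.369  0.026 -0.07 ] p [-54.2  -1.1 105.6] j6 1.387 w 9.7 42.2
```

```bash
python3 n.py y.png; python3 - <<'E'
import cv2,numpy as np
cv2.imwrite('pics/i.png',np.hstack([cv2.imread('pics/h.png'),cv2.imread('pics/y.png')]))
E
```

```text
tau6 0.333 t 15.7 F [ 0.28 -2.04  6.97] M [-0.369  0.026 -0.07 ] p [-54.2  -1.1 105.6] j6 1.387 w 9.7 42.2
before (np.int64(280), array([ 95.5, 110.4, 116.9])) now (np.int64(279), array([ 95.1, 109.7, 116.9]))
```

View pics/i.png

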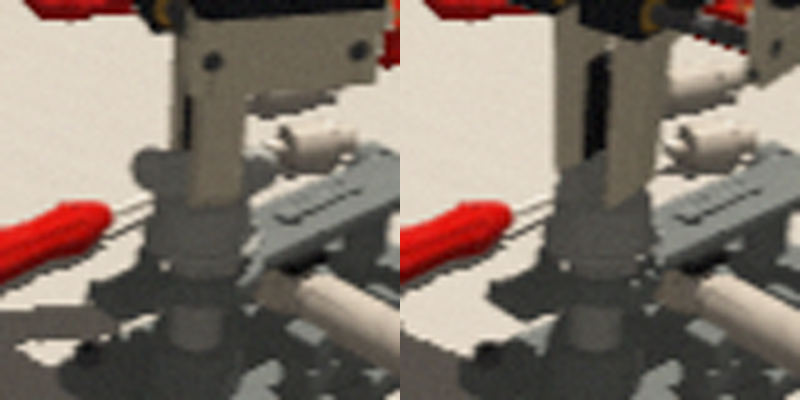

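The two panels look nearly the same in hub height, so they don't prove the drop. I'll let go, back off and measure the nut's height directly.

carry_out(deltas=[-0.6,0,0,0,0,-0.3,0,0,0,0,-0.2,0,0,-30,0,-0.2,0,0,-60,0,-0.2,0,0,-80,0,-0.2,0,0,-80,0], force=10)

```text
t: 16.5
tool_pos: [0.5423, -0.0678, 0.1858]
tcp_rot: [0.0, 1.0, 0.006, 0.001]
force: [-0.3, 0.3, -0.6]
gripper_width: 0.0375
gripper_force: 0.0
```

```bash
cat > w.py <<'E'
import sys
exec(open('s.py').read())
i,z,P,o=cam('wrist'); L=loc(P); np.savez('w.npz',i=i,L=L); save(sys.argv[1],i)
x,y,h=L[...,0],L[...,1],L[...,2]; rr=np.hypot(x+55,y+1)
print('strap/tab',[ (n,m.sum(),np.percentile(h[m],[10,50,90]).round(1)) for n,m in [('tab',(abs(x+100)<9)&(abs(y)<10)&(h>50)&(h<100)),('strap',(abs(x-30)<25)&(abs(y)<10)&(h>50)&(h<100))]if m.sum()])
m=(rr<32)&(h>85)&(h<140); print(np.histogram(h[m],np.arange(86,140,3)))
b=L[(rr<34)&(h>np.percentile(h[m],99)-5)&(h<140)]
if len(b): print('blade',len(b),np.median(b,0),cv2.minAreaRect(b[:,:2].astype(np.float32)))
E
python3 w.py j.png
```

```text
tau6 -0.023 t 16.5 F [-0.25  0.32 -0.6 ] M [-0.     0.14   0.043] p [-54.   -1.  185.8] j6 1.387 w 37.5 0.0
strap/tab [('tab', np.int64(248), array([75. , 76.1, 77.9])), ('strap', np.int64(1454), array([75.3, 76.5, 79.2]))]
(array([ 345,   48,   26,   36,   35,   40, 1114,   45,    0,    0,   17,
         73,  658,  164,    0,    0,    0]), array([ 86,  89,  92,  95,  98, 101, 104, 107, 110, 113, 116, 119, 122,
       125, 128, 131, 134, 137]))
blade 878 [-52.05466699  -1.28964166 124.20625835] ((-54.73961639404297, -1.8661890029907227), (59.011470794677734, 9.49338436126709), 11.479043960571289)
```

The nut still rides on the thread: hub top 105.5 mm, blade top 124 mm. The pads' friction held it up. New approach: small backward steps in a loose cage, opening the fingers after each step so the nut can fall, with a height check each time.

carry_out(deltas=[-0.6,0,0,40,0,-0.6,0,0,75,0,-0.75,0,0,75,0,-0.75,0,0,75,-6,-0.75,0,0,75,-12,-0.6,0,0,75,-12,-0.75,0,0,75,-14,-0.75,0,0,75,-20,-0.75,0,0,75,-24,-0.6,0,0,75,-24,-0.6,0,0,75,-24])

```text
t: 17.92
tool_pos: [0.5419, -0.0678, 0.1097]
tcp_rot: [-0.0, 0.977, 0.213, -0.0]
force: [-0.4, -0.2, 0.1]
gripper_width: 0.0182
gripper_force: 0.0
```

```bash
python3 w.py k.png
```

```text
tau6 -0.05 t 17.925 F [-0.39 -0.25  0.14] M [-0.03   0.174 -0.017] p [-54.4  -1.  109.7] j6 0.971 w 18.2 0.0
strap/tab [('strap', np.int64(2605), array([75.3, 76.4, 79.2]))]
(array([  93,   67,   75,   79,   86, 1146,   20,   22,   90,  140,  289,
       1489,  335,  136,  184,  184,  172]), array([ 86,  89,  92,  95,  98, 101, 104, 107, 110, 113, 116, 119, 122,
       125, 128, 131, 134, 137]))
blade 360 [-46.63841556  -4.70913834 137.49037093] ((-53.81901550292969, -0.36539268493652344), (16.21674919128418, 48.9942626953125), 35.84886932373047)
```

```bash
cat > w.py <<'E'
import sys
exec(open('s.py').read())
i,z,P,o=cam('wrist') if len(sys.argv)<2 else (None,)*4
L=loc(P) if i is not None else np.load('w.npz')['L']
if i is not None: np.savez('w.npz',i=i,L=L)
x,y,h=L[...,0],L[...,1],L[...,2]; rr=np.hypot(x+55,y+1)
m=(rr<24)&(h>95)&(h<112); k=np.histogram(h[m],np.arange(95,112,.5)); c=k[1][k[0].argmax()]+.25
hub=np.median(h[m&(abs(h-c)<1.5)]); s=(abs(x-30)<25)&(abs(y)<10)&(h>70)&(h<82); st=np.median(h[s])
b=L[(rr<34)&(abs(h-hub-19)<2.5)]; q=cv2.minAreaRect(b[:,:2].astype(np.float32))
print('hub',hub.round(2),'strap',st.round(2),'lift~',(hub-98-(st-76.2)).round(2),'blade',len(b),np.median(b[:,2]).round(1),q)
E
python3 w.py old
```

```text
tau6 0.016 t 17.975 F [-0.66 -0.16 -0.48] M [0.008 0.079 0.021] p [-54.4  -1.  109.7] j6 0.97 w 18.6 0.0
hub 102.72 strap 76.42 lift~ 4.5 blade 1747 121.1 ((-54.640869140625, -1.0061912536621094), (43.21342849731445, 46.391929626464844), 76.85739135742188)
```

Lift 4.5 mm at this angle fits one continuous ramp, with the drop ahead going backward. Continuing.

carry_out(deltas=[-0.75,0,0,-1,-2,-0.75,0,0,-1,-9,-0.75,0,0,-1,-16,-0.75,0,0,-1,-23,-0.75,0,0,-1,-30,-0.6,0,0,-1,-30,-0.75,0,0,-1,-32,-0.75,0,0,-1,-39,-0.75,0,0,-1,-46,-0.75,0,0,-1,-53,-0.75,0,0,-1,-60,-0.6,0,0,-1,-60,-0.75,0,0,-1,-62,-0.75,0,0,-1,-68,-0.75,0,0,-1,-75,-0.6,0,0,-1,-75,-0.6,0,0,-1,-75])

```text
t: 20.1
tool_pos: [0.5418, -0.0678, 0.1105]
tcp_rot: [-0.0, 0.646, 0.763, -0.0]
force: [0.4, 0.2, -0.9]
gripper_width: 0.0183
gripper_force: 0.0
```

```bash
python3 w.py
```

```text
tau6 -0.095 t 20.1 F [ 0.36  0.2  -0.89] M [-0.02   0.013 -0.027] p [-54.5  -1.1 110.5] j6 -0.337 w 18.3 0.0
hub 105.45 strap 76.39 lift~ 7.26 blade 1782 123.9 ((-54.81257247924805, -0.6204090118408203), (47.10889434814453, 42.66603088378906), 58.885643005371094)
```

carry_out(deltas=[-0.75,0,0,-1,-2,-0.75,0,0,-1,-8,-0.75,0,0,-1,-14,-0.6,0,0,-1,-14,-0.6,0,0,-1,-14,-0.75,0,0,-1,-16,-0.75,0,0,-1,-22,-0.75,0,0,-1,-28,-0.6,0,0,-1,-28,-0.6,0,0,-1,-28])

```text
t: 21.4
tool_pos: [0.5419, -0.0678, 0.1116]
tcp_rot: [-0.0, 0.442, 0.897, -0.0]
force: [0.3, 0.4, -0.4]
gripper_width: 0.0181
gripper_force: 0.0
```

```bash
python3 w.py
```

```text
tau6 -0.092 t 21.4 F [ 0.35  0.36 -0.39] M [0.022 0.007 0.041] p [-54.4  -1.1 111.6] j6 -0.827 w 18.1 0.0
hub 106.6 strap 76.09 lift~ 8.71 blade 1771 124.9 ((-55.236473083496094, -1.392669677734375), (47.15333557128906, 43.036441802978516), 88.83599090576172)
```

carry_out(deltas=[-0.75,0,0,-0.5,-2,-0.75,0,0,-0.5,-7,-0.75,0,0,-0.5,-12,-0.6,0,0,-0.5,-12,-0.6,0,0,-0.5,-12,-0.75,0,0,-0.5,-14,-0.75,0,0,-0.5,-19,-0.75,0,0,-0.5,-24,-0.6,0,0,-0.5,-24,-0.6,0,0,-0.5,-24])

```text
t: 22.7
tool_pos: [0.542, -0.0678, 0.1123]
tcp_rot: [0.0, 0.245, 0.969, 0.0]
force: [0.8, -0.0, 0.3]
gripper_width: 0.0185
gripper_force: 0.0
```

```bash
python3 w.py
```

```text
tau6 -0.082 t 22.7 F [ 0.8  -0.01  0.33] M [-0.005 -0.018  0.06 ] p [-54.4  -1.1 112.3] j6 -1.246 w 18.5 0.0
hub 100.63 strap 76.08 lift~ 2.76 blade 1608 119.1 ((-55.005393981933594, -0.6000175476074219), (42.87174987792969, 46.45354080200195), 22.4975528717041)
```

It dropped: lift went from about 9 mm to 2.8 mm. Now forward in the loose cage.

carry_out(deltas=[-0.65,0,0,4,0,-0.65,0,0,7,0,-0.75,0,0,7,0,-0.75,0,0,7,6,-0.75,0,0,7,12,-0.75,0,0,7,18,-0.75,0,0,7,24,-0.75,0,0,7,30,-0.75,0,0,7,36,-0.75,0,0,7,42,-0.75,0,0,7,48,-0.75,0,0,7,54,-0.75,0,0,7,60,-0.6,0,0,7,60,-0.6,0,0,7,60])

```text
t: 24.62
tool_pos: [0.5419, -0.0679, 0.1053]
tcp_rot: [0.0, 0.696, 0.718, -0.0]
force: [-0.5, 0.1, 0.5]
gripper_width: 0.0182
gripper_force: 0.0
```

```bash
python3 w.py
```

```text
tau6 0.085 t 24.625 F [-0.5   0.09  0.52] M [-0.018  0.01  -0.033] p [-54.3  -1.1 105.3] j6 -0.203 w 18.2 0.0
hub 98.94 strap 76.36 lift~ 0.78 blade 1766 117.3 ((-54.75493621826172, -1.1284656524658203), (43.501373291015625, 46.878170013427734), 61.23447036743164)
```

carry_out(deltas=[-0.75,0,0,1,0,-0.75,0,0,1,6,-0.75,0,0,1,12,-0.75,0,0,1,18,-0.75,0,0,1,24,-0.75,0,0,1,30,-0.75,0,0,1,36,-0.6,0,0,1,36,-1,0,0,1,36,-1,0,0,1,36,-1,0,0,1,36], force=50)

```text
t: 26.05
tool_pos: [0.542, -0.068, 0.1043]
tcp_rot: [0.0, 0.884, 0.467, 0.0]
force: [2.9, -2.1, -0.7]
gripper_width: 0.0093
gripper_force: 49.9
```

```bash
python3 w.py
```

```text
tau6 -0.038 t 26.05 F [ 2.89 -2.14 -0.7 ] M [-0.408 -0.22  -0.048] p [-54.2  -1.2 104.3] j6 0.427 w 9.3 49.9
hub 97.74 strap 76.39 lift~ -0.45 blade 1767 116.2 ((-51.54026794433594, -1.4375991821289062), (54.463687896728516, 35.26966857910156), 89.5903549194336)
```

Seated. Now gripped, in small steps, watching torque and pull-down for the bite.

carry_out(deltas=[-1,0,0,0,4,-1,0,0,0,8,-1,0,0,0,12,-1,0,0,0,12])

```text
t: 26.6
tool_pos: [0.542, -0.0679, 0.1043]
tcp_rot: [0.0, 0.928, 0.372, 0.0]
force: [2.7, -2.7, -1.3]
gripper_width: 0.0096
gripper_force: 49.9
```

```bash
python3 s.py
```

```text
tau6 1.01 t 26.6 F [ 2.65 -2.71 -1.34] M [-0.6   -0.266 -0.028] p [-54.3  -1.1 104.3] j6 0.636 w 9.6 49.9
```

carry_out(deltas=[-1,0,0,0,4,-1,0,0,0,8,-1,0,0,0,10,-1,0,0,0,10])

```text
t: 27.1
tool_pos: [0.542, -0.0679, 0.1043]
tcp_rot: [0.0, 0.957, 0.29, 0.0]
force: [2.7, -4.2, -1.6]
gripper_width: 0.0093
gripper_force: 49.9
```

```bash
python3 s.py
```

```text
tau6 0.498 t 27.1 F [ 2.71 -4.15 -1.59] M [-0.632 -0.3   -0.08 ] p [-54.3  -1.1 104.3] j6 0.81 w 9.3 49.9
```

carry_out(deltas=[-1,0,0,0,4,-1,0,0,0,8,-1,0,0,0,8])

```text
t: 27.48
tool_pos: [0.5419, -0.0679, 0.1041]
tcp_rot: [0.0, 0.975, 0.223, -0.0]
force: [2.6, -4.0, -3.4]
gripper_width: 0.0096
gripper_force: 49.9
```

```bash
python3 s.py
```

```text
tau6 0.994 t 27.475 F [ 2.57 -4.   -3.35] M [-0.701 -0.378  0.012] p [-54.4  -1.1 104.1] j6 0.95 w 9.6 49.9
```

carry_out(deltas=[-1,0,0,0,4,-1,0,0,0,8,-1,0,0,0,8])

```text
t: 27.85
tool_pos: [0.5418, -0.0679, 0.104]
tcp_rot: [0.0, 0.988, 0.155, -0.0]
force: [3.2, -4.8, -4.3]
gripper_width: 0.0097
gripper_force: 49.9
```

```bash
python3 s.py
```

```text
tau6 0.849 t 27.85 F [ 3.16 -4.76 -4.3 ] M [-0.681 -0.537 -0.017] p [-54.4  -1.1 104. ] j6 1.089 w 9.7 49.9
```

carry_out(deltas=[-1,0,0,0,4,-1,0,0,0,8,-1,0,0,0,8])

```text
t: 28.22
tool_pos: [0.5418, -0.0679, 0.1038]
tcp_rot: [-0.0, 0.996, 0.086, -0.0]
force: [3.9, -3.9, -5.8]
gripper_width: 0.0098
gripper_force: 49.9
```

```bash
python3 s.py
```

```text
tau6 0.807 t 28.225 F [ 3.94 -3.94 -5.83] M [-0.679 -0.561  0.001] p [-54.5  -1.1 103.8] j6 1.228 w 9.8 49.9
```

carry_out(deltas=[-1,0,0,0,4,-1,0,0,0,8,-1,0,0,0,8,-1,0,0,0,8])

```text
t: 28.72
tool_pos: [0.5417, -0.0678, 0.1036]
tcp_rot: [-0.0, 1.0, 0.016, -0.0]
force: [2.9, -4.6, -8.1]
gripper_width: 0.0093
gripper_force: 49.9
```

```bash
python3 s.py; python3 w.py
```

```text
tau6 0.038 t 28.725 F [ 2.93 -4.62 -8.07] M [-0.752 -0.718 -0.013] p [-54.6  -1.1 103.6] j6 1.367 w 9.3 49.9
tau6 0.038 t 28.725 F [ 2.93 -4.62 -8.07] M [-0.752 -0.718 -0.013] p [-54.6  -1.1 103.6] j6 1.367 w 9.3 49.9
hub 97.12 strap 76.14 lift~ -0.83 blade 1764 115.5 ((-52.7861213684082, -3.8443946838378906), (54.698787689208984, 35.094329833984375), 36.116737365722656)
```

Bite is detected: the nut is pulling the tool down steadily, starting near j6 ≈ 0.8–0.95. Continuing while following it down.

carry_out(deltas=[-1,0,0,0.2,4,-1,0,0,0.4,8,-1,0,0,0.6,12,-1,0,0,0.8,16,-1,0,0,0.8,16], force=60)

```text
t: 29.4
tool_pos: [0.5416, -0.0678, 0.1031]
tcp_rot: [0.0, 0.992, -0.123, -0.0]
force: [0.9, -3.6, -5.5]
gripper_width: 0.0099
gripper_force: 59.9
```

```bash
python3 w.py
```

```text
tau6 1.045 t 29.4 F [ 0.87 -3.64 -5.5 ] M [-0.539 -0.09   0.041] p [-54.7  -1.1 103.1] j6 1.647 w 9.9 59.9
hub 96.58 strap 75.96 lift~ -1.18 blade 1768 115.0 ((-53.73128128051758, -4.382564544677734), (54.128135681152344, 35.13349914550781), 20.922189712524414)
```

carry_out(deltas=[-1,0,0,0.3,5,-1,0,0,0.6,10,-1,0,0,0.8,15,-1,0,0,1,20,-1,0,0,1.3,25,-1,0,0,1.3,25])

```text
t: 30.2
tool_pos: [0.5416, -0.0677, 0.1022]
tcp_rot: [0.0, 0.942, -0.335, -0.0]
force: [-5.2, -1.0, 0.5]
gripper_width: 0.0095
gripper_force: 59.9
```

```bash
python3 w.py
```

```text
tau6 1.285 t 30.2 F [-5.21 -1.03  0.53] M [-0.287  0.847  0.001] p [-54.7  -1.  102.2] j6 2.083 w 9.5 59.9
hub 95.86 strap 75.72 lift~ -1.66 blade 1729 114.2 ((-52.689640045166016, 0.177642822265625), (35.40700149536133, 53.80724334716797), 39.20388412475586)
```

carry_out(deltas=[-1,0,0,0.1,3,-1,0,0,0.2,6,-1,0,0,0.2,6,-0.6,0,0,0.2,6,-0.4,0,0,0.2,6,-0.2,0,0,0.2,6,-0.2,0,0,-20,6,-0.2,0,0,-60,6,-0.2,0,0,-90,6,-0.2,0,0,-90,6])

```text
t: 31.5
tool_pos: [0.543, -0.068, 0.1961]
tcp_rot: [-0.001, 0.923, -0.385, 0.002]
force: [0.1, 0.8, -0.3]
gripper_width: 0.0371
gripper_force: 0.0
```

```bash
python3 w.py; python3 - <<'E'
from h import *
save('l.png',np.load('w.npz')['i'])
L=np.load('w.npz')['L']; x,y,h=np.moveaxis(L,-1,0); b=L[(np.hypot(x+55,y+1)<34)&(h>111)&(h<120)]
print(len(b),cv2.minAreaRect(b[:,:2].astype(np.float32)))
E
```

```text
tau6 0.005 t 31.5 F [ 0.1   0.79 -0.35] M [ 0.095  0.146 -0.014] p [-53.3  -1.  196.1] j6 2.19 w 37.1 0.0
hub 95.66 strap 75.66 lift~ -1.8 blade 677 113.9 ((-55.350616455078125, -1.9175262451171875), (9.869823455810547, 56.681671142578125), 58.74839782714844)
741 ((-55.711761474609375, -1.6552543640136719), (9.976188659667969, 58.52698516845703), 58.51502990722656)
```

View pics/l.png

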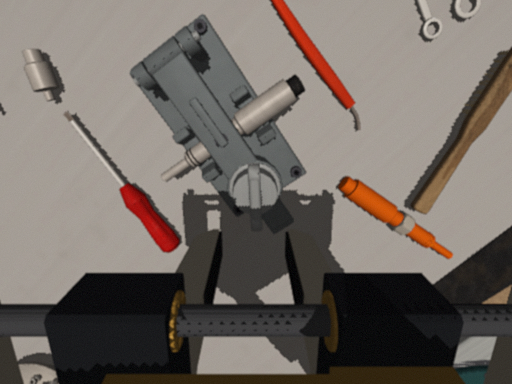

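The picture shows the blade at (255,195), still in line with the fingers. The hub is 2.1 mm below its seated height, about 0.95 rad past the bite, and it holds now that it's let go. The robot touches nothing.

```bash
python3 -c "
from workcell import r
print(r.sign_off())"
```

```text
the job is handed in; nothing more can be done
None
```

The job is handed in at 31.5 s: strap shut, the nut dropped onto its thread on the second try and then run forward to about 0.95–1.35 rad past the bite. That range comes from the nut's sink and turn angle, since the wrist torque never showed the bite. The first try missed the drop and ran the nut forward about 1.6 rad, possibly against the dogs, before I turned it back.

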